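# Turn the play hob's click-stop knob up four clicks under the kettle

## Robot

A 7-joint arm with a two-finger parallel gripper is mounted at the origin on the work surface. World frame = base frame: x ahead of the robot, y to its left, z up, the work surface at z = 0. Lengths are in mm, angles in rad, forces in N, time in s.
With the tool pointing down it reaches from about 400 to 900 mm from the base axis. Payload 5.6 kg.
Tool frame: the origin (TCP) lies on the centre line of the jaws, within the pads' length; the fingertips stand 22 mm ahead of it and the grasp point (between the pads) lies 3 mm ahead of it (bot.tip_reach is the distance from the TCP to the fingertips, in mm); z points along the fingers, y is the line along which they close (so a half turn about z gives the same grasp; the last joint's range is limited). The gripper opens to 92 mm and grips with 3 to 60 N. Pads are 20 mm wide; open, the fingers measure 128 mm over their backs; the gripper's body (75 mm by 189 mm) begins 69 mm behind the grasp point.
Start: joints at [-1.227, 0.468, -0.012, 1.603, 0.006, 1.071, -0.056], TCP at [245.237, 601.969, 236.592] pointing down, gripper open.
Joint ranges: [-2.53, 2.53], [-0.31, 2.02], [-1.57, 1.55], [0.28, 2.44], [-1.29, 4.43], [0.15, 1.84], [-2.92, 2.92]. Speed limits (rad/s): [2.57, 2.57, 3.14, 3.14, 3.14, 3.14, 3.14].

## Interface

Orientations are given as a 3x3 rotation matrix whose columns are the frame's x, y, z axes.
In Python, from plant import bot gives the robot as it stands. The module is installed in compiled form; this text tells all that it offers.
- The arm moves only by the tool move_arm, never from a script. Its argument "moves" is a list of rows, each an object with "delta_pos": the shift along the tool's x, y, z each as a share of 0.5 m, from -1 to 1, a list of three; "twist": the turn about the tool's z as a share of 45 degrees, from -1 to 1; "gripper": the opening, from -1 (shut) to 1 (fully open). A call has 1 to 5 rows; each row is the pose to reach, as a shift and turn from the pose commanded when the call began, along the tool's axes at that moment; what a row does not reach only later rows make up. A row lasts 1/12 s, in which the tool goes at most 41.7 mm and 7.16 degrees, less where a joint would pass 70% of its speed; a pose out of reach is approached as far as the arm can. A call with a number of a shift or a turn outside -1 to 1 is refused whole. A call with a gripper value outside its range is refused whole. The fingers move at their own pace and stop on an object; "newtons" is the grip in N (left out, the last holds). Time passes only in rows, so rows that repeat a pose let the fingers close. It gives the time, the measured TCP pose, the force, the opening and the grip force at its end, in the units of the state.
- bot.get_state(): the state, without advancing time (a new reading comes with each control period).
- bot.grab_frame(name): name is "scene" or "top" or "wrist"; returns the picture (400x640x3 uint8, blue, green, red); there is no depth.
- bot.get_calibration(name): a dict with "fovy" (degrees; the focal length in pixels is half the picture's height over the tangent of half this angle, whatever the lens; pixels are square), "cx", "cy" (the principal point, pixels), "rvec" (rotation vector, rad) and "tvec" (3), from world to camera coordinates, as OpenCV has them; the wrist camera has in their place "hand_eye" (4x4, takes a point from camera to tool coordinates, whose origin is the TCP and whose axes are the flange's). Camera axes: x right, y down, z forward; pixel columns grow to the right and rows downward; lengths in mm; the calibration is good to about 2 mm. A picture is of the moment at which its call begins: read the wrist's pose just before it. get_calibration takes no time and is no camera call.
- bot.close_job(): hands the job in; it is judged then, once.
The state is a dict: "time": time; "qpos": joint angles; "joint_velocities": joint speeds; "joint_efforts": joint torques, N m; "ee_pos": TCP position; "orientation": TCP orientation; "ft_force": force on the tool from outside, world axes, zero at the start; "wrist_torque": the same for the moment, N m; "width": opening from 0.0 (shut) to 1.0 (fully open); "gripper_force": force on a finger pad.
Only numpy, scipy, OpenCV 4.12 (cv2) and the standard library are available. Lean on these libraries where they do the work, as an engineer would, in place of code of your own. Each camera call takes 0.05 s, during which the arm holds its last target. There are 200 camera calls.

## Task

On the play hob, turn up the heat under the toy kettle: with a fingertip, push the knob in front of the kettle's ring clockwise by exactly four clicks from where it stands, without ever going past the fourth. Push lightly against the side of the knob's grip bar rather than pinching it, then take the hand away. Leave the other knob, the kettle and everything else where they are.

Things in the scene. Friction and masses are not known exactly. Their poses are not given: they have to be found in the camera images.
- hob: Wooden play hob fixed to the table: 300 mm deep (x) by 420 mm wide (y), flat deck 70 mm high. Origin: centre of its underside; x away from the robot, y to its left, z up. Two black cooking rings, 124 mm in diameter, 6 mm thick, at x = +55 mm, y = +105 and -105 mm; the knob of each is in front of it at x = -105 mm, same y, amid ten small flat dots, one per stop, 41 mm from its axis.
- left_knob: The left knob (as seen from the robot). Origin on its upright axis, on the deck. Skirt 66 mm in diameter, top 9 mm above the deck; on it an upright grip bar, 60 mm long, 13 mm thick, top 32 mm above the deck. x axis: along the bar to its pointer end (white line on top), z up. Click stops every 30 degrees, ten over 270, off to full, more heat clockwise from above; starts in one of the first four.
- right_knob: The right knob (as seen from the robot). Origin on its upright axis, on the deck. Skirt 66 mm in diameter, top 9 mm above the deck; on it an upright grip bar, 60 mm long, 13 mm thick, top 32 mm above the deck. x axis: along the bar to its pointer end (white line on top), z up. Click stops every 30 degrees, ten over 270, off to full, more heat clockwise from above; starts in one of the first four.
- left_tip (a point): Top of the pointer end of the left knob's bar, 30 mm from the axis, 32 mm above the deck. Feel of the knob: a spring holds it in each stop; a push of about 5 N on the bar 22 mm from the axis starts it, the resistance fades to nothing half-way (15 degrees), from there it snaps on by itself into the next stop; released short of half-way it springs back.
- right_tip (a point): Top of the pointer end of the right knob's bar, 30 mm from the axis, 32 mm above the deck. Feel of the knob: a spring holds it in each stop; a push of about 5 N on the bar 22 mm from the axis starts it, the resistance fades to nothing half-way (15 degrees), from there it snaps on by itself into the next stop; released short of half-way it springs back.
- kettle: Stainless steel toy kettle, loose, standing on one of the two rings (either): body 86 mm in diameter, 106 mm high with its black arched handle, spout reaching 68 mm from the axis, pointing away from the knobs. Origin at the centre of its underside. It shows which knob to turn; stays where it is.
- saucepan: Toy saucepan, loose, on the other ring: 88 mm in diameter, 42 mm high, black handle reaching 130 mm from the axis, away from the knobs. Origin at the centre of its underside. Stays where it is.
- jar: Small glass jar with twist cap, loose, on the deck between the rings: 46 mm in diameter, 60 mm high. Origin at the centre of its underside. Stays where it is.
- spoon: Wooden toy spoon, loose, lying on the deck between the two knobs: 113 mm long along its x, 32 mm wide at the bowl, 7 mm high. Origin on its underside, near the middle. Stays where it is.
- block: Orange wooden block, loose, on the table to the left of the hob: 60 x 30 x 30 mm. Origin at the centre of its underside. Stays where it is.
- teacup: White toy cup, loose, on the table to the right of the hob: 52 mm in diameter, 38 mm high. Origin at the centre of its underside. Stays where it is.
- bath: Purple plastic doll's bath, loose, on the table right of the hob, nearer the robot: 120 x 220 mm, 80 mm high (tap 105 mm). Origin at the centre of its underside. Stays where it is.

How it is judged:
By the outcome, as a careful person would: the job done as asked, in the order asked, and still so for the second after the job is handed in, with the robot touching nothing.
It also fails if it takes over 48 s, if anything falls off the work surface, if the arm or the gripper's body presses on something with over 40 N, if the wrist force passes 120 N, or if a joint passes its speed limit or range.

## Working session

There is one attempt and no reset: what is moved stays moved. The work goes in short steps, Python scripts to look and compute and a tool call to move; the robot and the scene stay as the last step left them, time stands still between calls to the robot, and variables do not carry over. Pictures are saved under pics/ and viewed, at most 11 in all, crops included, and the job is handed in when it is done.

Besides the shell and the picture viewer there is one more tool, called after "Call:" by a JSON object that holds its "name" and its "arguments", one argument or row to a line. move_arm: Moves the arm, as the interface text tells. Shift numbers are shares of 0.5 m and turn numbers shares of 45 degrees, none past 1 either way. Its arguments: {"type":"object","properties":{"moves":{"type":"array","items":{"type":"object","properties":{"delta_pos":{"type":"array","items":{"type":"number"}},"twist":{"type":"number"},"gripper":{"type":"number"}}}},"newtons":{"type":"number"}},"required":["moves"]}

```bash
mkdir -p pics; python3 - <<'E'
from plant import bot
import cv2
s=bot.get_state();print(s['time'],s['ee_pos'],s['orientation'],s['ft_force'],s['width'])
for n in('scene','top'):
    cv2.imwrite(f'pics/{n}0.png',bot.grab_frame(n));print(bot.get_calibration(n))
print(bot.get_calibration('wrist'))
E
```

```text
0.0 [245.00443426 601.44294748 235.63551309] [[-9.26119228e-01  3.77230517e-01 -5.58470179e-04]
 [ 3.77230909e-01  9.26117663e-01 -1.70750074e-03]
 [-1.26912288e-04 -1.79202148e-03 -9.99998386e-01]] [-0.36079066 -0.5250445  -0.28263534] 0.9959807697010963
{'fovy': 46.126961352583024, 'cx': 326.45585138244854, 'cy': 199.02035456551675, 'rvec': array([ 1.03695387,  2.39809577, -1.0663573 ]), 'tvec': array([ 447.02187303, -193.56117669, 1964.8119169 ])}
{'fovy': 54.01993501971114, 'cx': 324.2319324331749, 'cy': 198.5812734906534, 'rvec': array([ 2.18928125, -2.12685026,  0.16788941]), 'tvec': array([ -87.80566537,  579.32138052, 1058.18668457])}
{'fovy': 67.73205136985611, 'cx': 320.83741612113687, 'cy': 193.62368482944186, 'hand_eye': array([[ 2.90202892e-04, -9.71119146e-01, -2.38594886e-01,
         6.56723750e+01],
       [ 9.99999753e-01,  4.34389017e-04, -5.51732994e-04,
        -1.53391016e+00],
       [ 6.39441472e-04, -2.38594667e-01,  9.71119033e-01,
        -1.48537237e+02],
       [ 0.00000000e+00,  0.00000000e+00,  0.00000000e+00,
         1.00000000e+00]])}
```

View pics/top0.png

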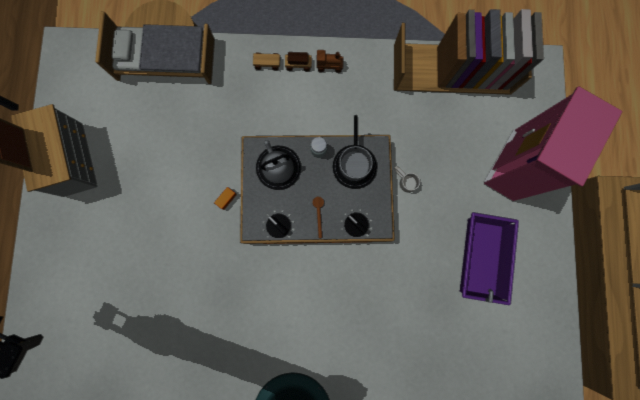

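View pics/scene0.png

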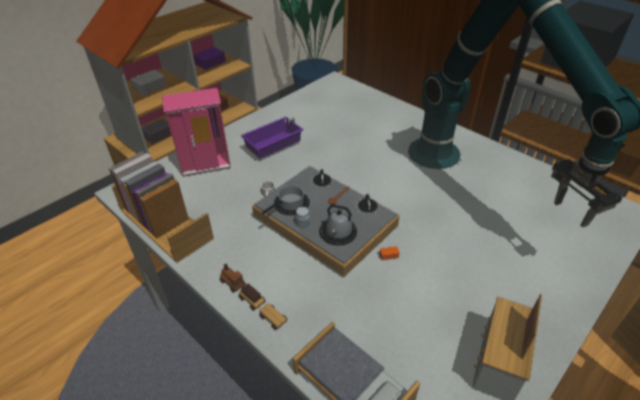

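The kettle (277,165) is on the left ring, so the left knob at about (279,225) is the one to turn. I'll enlarge that area and measure it.

```bash
cat > h.py <<'E'
import numpy as np,cv2
from plant import bot
def ray(n,uv,st=None):
    c=bot.get_calibration(n);f=200/np.tan(np.radians(c['fovy'])/2)
    d=np.array([(uv[0]-c['cx'])/f,(uv[1]-c['cy'])/f,1.])
    if n=='wrist':
        H=c['hand_eye'];R=np.array(st['orientation']);p=np.array(st['ee_pos'])
        return p+R@H[:3,3],R@H[:3,:3]@d
    R=cv2.Rodrigues(c['rvec'])[0];return -R.T@c['tvec'],R.T@d
def at(n,uv,z,st=None):
    o,d=ray(n,uv,st);return o+d*(z-o[2])/d[2]
E
python3 - <<'E'
from h import *
im=cv2.imread('pics/top0.png')
c=im[120:250,230:400];cv2.imwrite('pics/top0c.png',cv2.resize(c,None,fx=4.5,fy=4.5,interpolation=cv2.INTER_CUBIC))
for uv,z in [((279,225),70),((357,225),70),((278,168),76),((355,166),76),((242,241),70),((394,241),70),((243,137),70),((388,137),70)]: print(uv,at('top',uv,z).round(1))
E
```

```text
(279, 225) [502.   49.3  70. ]
(357, 225) [ 508.1 -161.1   70. ]
(278, 168) [657.2  58.2  76. ]
(355, 166) [ 669.6 -152.4   76. ]
(242, 241) [456.4 146.1  70. ]
(394, 241) [ 467.9 -261.7   70. ]
(243, 137) [743.1 159.5  70. ]
(388, 137) [ 756.6 -243.9   70. ]
```

View pics/top0c.png

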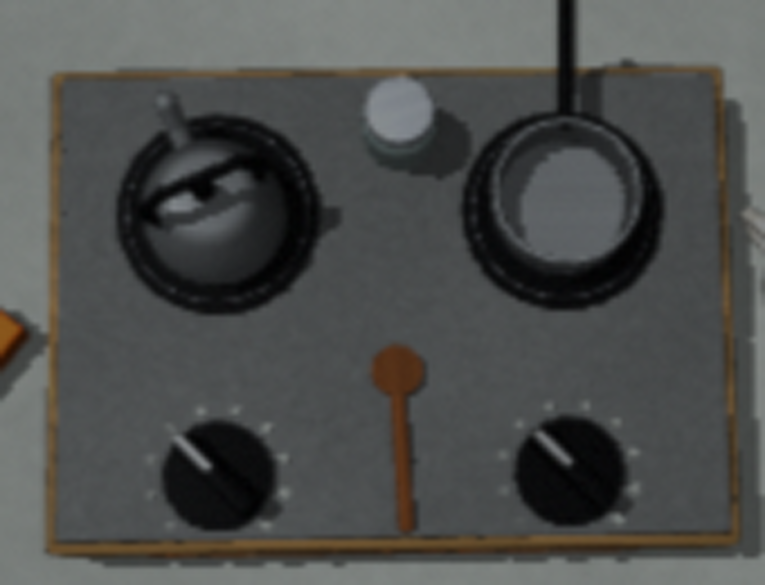

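The top crop shows the left knob's centre at about (278.4,225.5) in the full picture. The pointer is on the 4th dot (upper left, about +45°), so the target is the 8th dot, at about -75°. I'll move over it with the gripper shut.

Call:
{"name": "move_arm", "arguments": {
  "moves": [
    {"delta_pos": [-0.429,-0.378,0],"twist": 0,"gripper": -1},
    {"delta_pos": [-0.429,-0.378,0],"twist": 0,"gripper": -1},
    {"delta_pos": [-0.429,-0.378,0],"twist": 0,"gripper": -1},
    {"delta_pos": [-0.429,-0.378,0],"twist": 0,"gripper": -1},
    {"delta_pos": [-0.429,-0.378,0],"twist": 0,"gripper": -1}
  ],
  "newtons": 10
}}

```text
time: 0.52
ee_pos: [338.4, 413.4, 236.2]
orientation: [[-0.926, 0.377, -0.0], [0.377, 0.926, -0.001], [0.0, -0.001, -1.0]]
ft_force: [0.6, -0.3, 0.7]
width: 0.656
gripper_force: 0.0
```

Call:
{"name": "move_arm", "arguments": {
  "moves": [
    {"delta_pos": [-0.429,-0.378,0.0],"twist": 0,"gripper": -1},
    {"delta_pos": [-0.429,-0.378,0.0],"twist": 0,"gripper": -1},
    {"delta_pos": [-0.429,-0.378,0],"twist": 0,"gripper": -1},
    {"delta_pos": [-0.429,-0.378,0],"twist": 0,"gripper": -1},
    {"delta_pos": [-0.429,-0.378,0],"twist": 0,"gripper": -1}
  ]
}}

```text
time: 0.93
ee_pos: [431.1, 226.9, 236.5]
orientation: [[-0.926, 0.377, -0.0], [0.377, 0.926, 0.0], [0.0, 0.0, -1.0]]
ft_force: [0.1, 0.6, 0.4]
width: 0.3
gripper_force: 0.0
```

Call:
{"name": "move_arm", "arguments": {
  "moves": [
    {"delta_pos": [-0.229,-0.202,0.03],"twist": -0.536,"gripper": -1},
    {"delta_pos": [-0.229,-0.202,0.03],"twist": -0.536,"gripper": -1},
    {"delta_pos": [-0.229,-0.202,0.03],"twist": -0.536,"gripper": -1},
    {"delta_pos": [-0.229,-0.202,0.03],"twist": -0.536,"gripper": -1},
    {"delta_pos": [-0.229,-0.202,0.03],"twist": -0.536,"gripper": -1}
  ]
}}

```text
time: 1.35
ee_pos: [500.6, 85.2, 221.1]
orientation: [[-1.0, -0.03, 0.0], [-0.03, 1.0, -0.003], [-0.0, -0.003, -1.0]]
ft_force: [0.4, -0.4, 0.0]
width: 0.006
gripper_force: 0.0
```

```bash
python3 - <<'E'
from h import *
s=bot.get_state();im=bot.grab_frame('wrist');cv2.imwrite('pics/w1.png',im)
import pickle;pickle.dump(s,open('s1.pkl','wb'));print(s['time'],s['ee_pos'],s['orientation'],s['width'])
E
```

```text
1.35 [500.58718234  85.16990561 221.08199527] [[-9.99553246e-01 -2.98843301e-02  4.85072702e-04]
 [-2.98856869e-02  9.99548565e-01 -3.08417635e-03]
 [-3.92685179e-04 -3.09729521e-03 -9.99995126e-01]] 0.005945127134801753
```

View pics/w1.png

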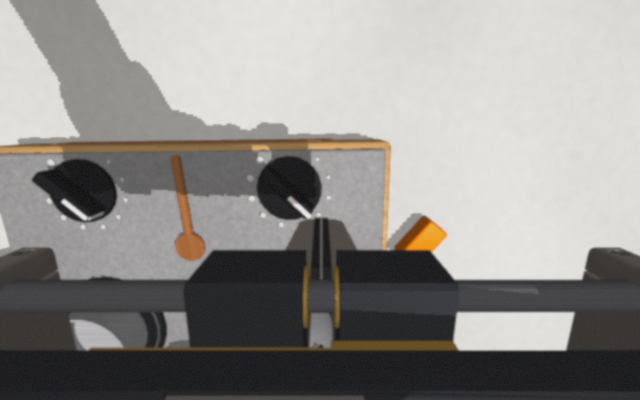

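The wrist view is upside down: the robot's side is at the top and +y is to the right. The left knob's skirt is centred at about (289,188) and the pointer tip is at about (310,216). The shut fingertips end at about (320,220).

```bash
python3 - <<'E'
from h import *
import pickle
s=pickle.load(open('s1.pkl','rb'))
im=cv2.imread('pics/w1.png')
c=im[130:260,200:400];cv2.imwrite('pics/w1c.png',cv2.resize(c,None,fx=4,fy=4,interpolation=cv2.INTER_CUBIC))
for n,uv,z in [('centre',(289,188),79),('L',(257,187),79),('R',(321,187),79),('top',(289,156),79),('bot',(289,220),79),('tip',(310,216),102),('corner',(389,142),70)]: print(n,at('wrist',uv,z,s).round(1))
k=at('wrist',(289,188),79,s);t=at('wrist',(310,216),102,s)-k;print(np.hypot(*t[:2]),np.degrees(np.arctan2(t[1],t[0])))
print(at('top',(278.4,225.5),79))
E
```

```text
centre [500.9  50.9  79. ]
L [500.8  18.9  79. ]
R [498.8  82.9  79. ]
top [468.9  50.8  79. ]
bot [534.6  51.1  79. ]
tip [522.   73.3 102. ]
corner [453.1 148.9  70. ]
30.79775916139964 46.60049639159384
[500.05090807  49.96447783  79.        ]
```

View pics/w1c.png

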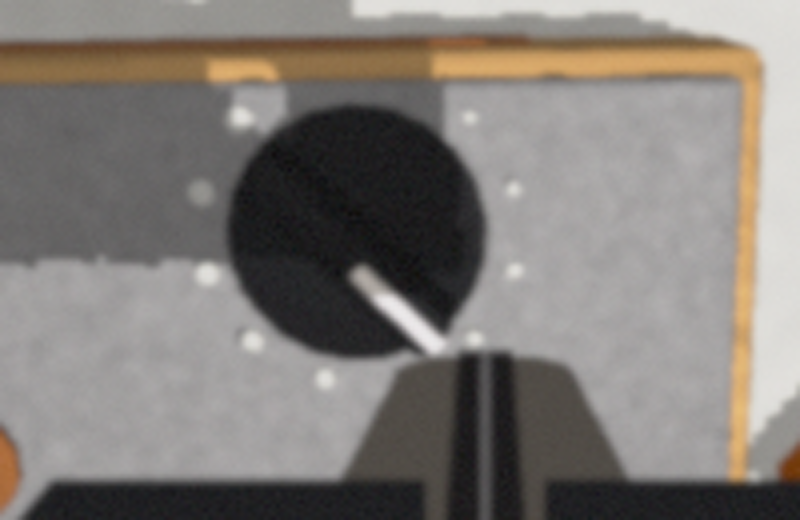

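Knob axis is at about (501,51) and the pointer at 46.6° (about 45° in the hob frame), with the skirt size as given. I'll shift aside, then go down next to the pointer end.

Call:
{"name": "move_arm", "arguments": {
  "moves": [
    {"delta_pos": [0.018,0.024,0.06],"twist": 0,"gripper": -1},
    {"delta_pos": [0.018,0.024,0.13],"twist": 0,"gripper": -1},
    {"delta_pos": [0.018,0.024,0.19],"twist": 0,"gripper": -1},
    {"delta_pos": [0.018,0.024,0.226],"twist": 0,"gripper": -1},
    {"delta_pos": [0.018,0.024,0.226],"twist": 0,"gripper": -1}
  ]
}}

```text
time: 1.82
ee_pos: [485.9, 104.6, 105.0]
orientation: [[-0.999, -0.035, -0.008], [-0.035, 0.999, -0.002], [0.008, -0.002, -1.0]]
ft_force: [-0.2, -0.3, 0.3]
width: 0.004
gripper_force: 0.0
```

```bash
python3 - <<'E'
from h import *
b=15;a=10
for t in (0,15,20,30,45,50,60,75,80,90,100,110,112,114,120):
    th=np.radians(45-t);u=np.array([np.cos(th),np.sin(th)]);n=np.array([-u[1],u[0]])
    # corner contact, eased across theta=0
    sx=-np.clip(n[0]/.25,-1,1);cor=np.array([a*sx,-b])
    h=a*abs(n[0])+b*abs(n[1]); c=u*(22-cor@u)+n*(6.5+h);print(t,c.round(1))
s=bot.get_state();e=s['ee_pos']-np.array([501,51,0]);y=np.radians(1.7);print(s['time'],s['ee_pos'],s['ft_force'],'hob rel',np.cos(y)*e[0]+np.sin(y)*e[1],-np.sin(y)*e[0]+np.cos(y)*e[1])
E
```

```text
0 [ 1.  35.2]
15 [ 5.8 31.6]
20 [ 7.2 30.2]
30 [ 9.6 27. ]
45 [22.  21.5]
50 [26.  20.1]
60 [32.9 15.6]
75 [32.3  9.6]
80 [31.7  7.7]
90 [30.2  4. ]
100 [27.9  0.7]
110 [25.2 -2.2]
112 [24.6 -2.7]
114 [24.  -3.2]
120 [22.  -4.6]
1.8167 [485.94534803 104.6498755  105.03866222] [-0.24412698 -0.32850834  0.25473794] hob rel -13.456435511227621 54.07287702760805
```

Call:
{"name": "move_arm", "arguments": {
  "moves": [
    {"delta_pos": [0,0,0],"twist": 0,"gripper": -1},
    {"delta_pos": [0,0,0],"twist": 0,"gripper": -1},
    {"delta_pos": [0,0,0],"twist": 0,"gripper": -1}
  ]
}}

```text
time: 2.07
ee_pos: [490.4, 104.6, 110.1]
orientation: [[-0.999, -0.034, 0.003], [-0.034, 0.999, 0.001], [-0.003, 0.001, -1.0]]
ft_force: [0.4, -0.5, -0.1]
width: 0.007
gripper_force: 0.0
```

Call:
{"name": "move_arm", "arguments": {
  "moves": [
    {"delta_pos": [-0.005,-0.01,0],"twist": 0,"gripper": -1},
    {"delta_pos": [-0.01,-0.02,0],"twist": 0,"gripper": -1},
    {"delta_pos": [-0.015,-0.028,0],"twist": 0,"gripper": -1},
    {"delta_pos": [-0.015,-0.028,0],"twist": 0,"gripper": -1},
    {"delta_pos": [-0.015,-0.028,0],"twist": 0,"gripper": -1}
  ]
}}

```text
time: 2.48
ee_pos: [497.7, 89.5, 108.8]
orientation: [[-0.999, -0.033, 0.0], [-0.033, 0.999, 0.0], [-0.0, 0.0, -1.0]]
ft_force: [-1.0, 0.8, 0.3]
width: 0.004
gripper_force: 0.0
```

```bash
python3 - <<'E'
from h import *
s=bot.get_state();im=bot.grab_frame('wrist');print(s['ee_pos'],s['ft_force'])
import pickle;pickle.dump(s,open('s2.pkl','wb'))
cv2.imwrite('pics/w2.png',cv2.resize(im[0:260,160:480],None,fx=2.3,fy=2.3,interpolation=cv2.INTER_CUBIC))
E
```

```text
[497.68518569  89.54704471 108.81925158] [-1.00259459  0.84387539  0.28527329]
```

View pics/w2.png

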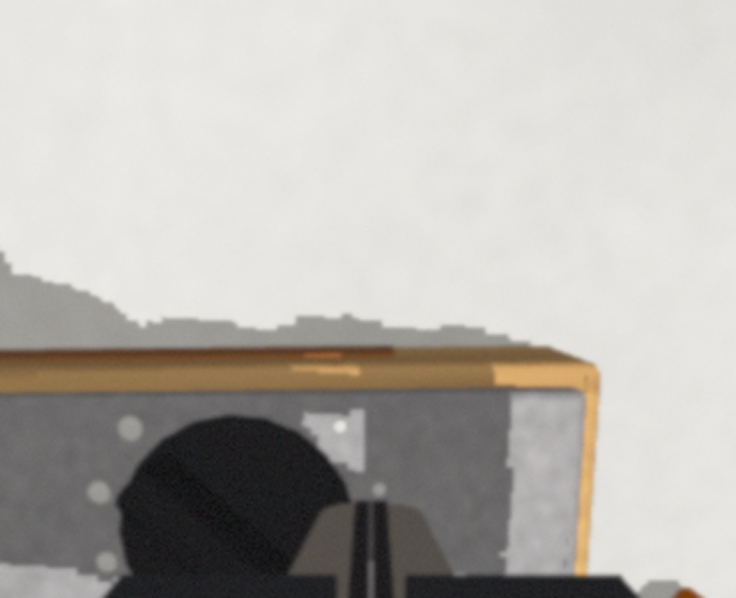

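The fingertip is next to the bar, and the bar's tail edge runs from (165,460) to (290,575). The force of about 1.3 N suggests first contact. I'll push on gently.

Call:
{"name": "move_arm", "arguments": {
  "moves": [
    {"delta_pos": [-0.002,-0.002,0],"twist": 0,"gripper": -1},
    {"delta_pos": [-0.003,-0.003,0],"twist": 0,"gripper": -1},
    {"delta_pos": [-0.003,-0.003,0],"twist": 0,"gripper": -1}
  ]
}}

```text
time: 2.78
ee_pos: [499.0, 88.7, 108.6]
orientation: [[-0.999, -0.034, 0.0], [-0.034, 0.999, -0.0], [-0.0, -0.0, -1.0]]
ft_force: [-0.7, -0.3, -0.5]
width: 0.005
gripper_force: 0.0
```

Call:
{"name": "move_arm", "arguments": {
  "moves": [
    {"delta_pos": [-0.002,-0.002,0],"twist": 0,"gripper": -1},
    {"delta_pos": [-0.003,-0.003,0],"twist": 0,"gripper": -1},
    {"delta_pos": [-0.003,-0.003,0],"twist": 0,"gripper": -1}
  ]
}}

```text
time: 3.03
ee_pos: [500.6, 87.1, 108.6]
orientation: [[-0.999, -0.034, 0.0], [-0.034, 0.999, -0.0], [-0.0, -0.0, -1.0]]
ft_force: [0.1, 0.0, 0.8]
width: 0.004
gripper_force: 0.0
```

Call:
{"name": "move_arm", "arguments": {
  "moves": [
    {"delta_pos": [-0.002,-0.002,0],"twist": 0,"gripper": -1},
    {"delta_pos": [-0.003,-0.003,0],"twist": 0,"gripper": -1},
    {"delta_pos": [-0.003,-0.003,0],"twist": 0,"gripper": -1}
  ]
}}

```text
time: 3.28
ee_pos: [501.8, 85.9, 108.5]
orientation: [[-0.999, -0.034, -0.0], [-0.034, 0.999, 0.0], [0.0, 0.0, -1.0]]
ft_force: [-1.2, 1.5, -0.3]
width: 0.002
gripper_force: 0.4
```

Call:
{"name": "move_arm", "arguments": {
  "moves": [
    {"delta_pos": [-0.002,-0.002,0],"twist": 0,"gripper": -1},
    {"delta_pos": [-0.003,-0.003,0],"twist": 0,"gripper": -1},
    {"delta_pos": [-0.003,-0.003,0],"twist": 0,"gripper": -1}
  ]
}}

```text
time: 3.53
ee_pos: [502.5, 85.4, 108.4]
orientation: [[-0.999, -0.035, -0.002], [-0.035, 0.999, 0.001], [0.002, 0.001, -1.0]]
ft_force: [-3.9, 3.8, 1.0]
width: 0.002
gripper_force: 2.6
```

Contact came at about (501.8, 85.9), which fits the model, and the push is now about 5.4 N, just at the start of motion. Next is the first click: move on to about 20°.

Call:
{"name": "move_arm", "arguments": {
  "moves": [
    {"delta_pos": [-0.002,-0.002,0],"twist": 0,"gripper": -1},
    {"delta_pos": [-0.004,-0.004,0],"twist": 0,"gripper": -1},
    {"delta_pos": [-0.006,-0.006,0],"twist": 0,"gripper": -1},
    {"delta_pos": [-0.0076,-0.008,0],"twist": 0,"gripper": -1},
    {"delta_pos": [-0.0076,-0.008,0],"twist": 0,"gripper": -1}
  ]
}}

```text
time: 3.95
ee_pos: [508.2, 79.5, 108.7]
orientation: [[-0.999, -0.033, 0.001], [-0.033, 0.999, -0.001], [-0.001, -0.001, -1.0]]
ft_force: [-0.0, -0.7, -0.3]
width: 0.006
gripper_force: 0.0
```

```bash
python3 - <<'E'
from h import *
s=bot.get_state();im=bot.grab_frame('wrist');print(s['time'],s['ee_pos'],s['ft_force'])
t=bot.grab_frame('top')
w=cv2.resize(im[160:270,180:360],None,fx=4,fy=4,interpolation=cv2.INTER_CUBIC)
t=cv2.resize(t[200:250,240:300],None,fx=3,fy=3,interpolation=cv2.INTER_CUBIC)
w[:t.shape[0],-t.shape[1]:]=t
cv2.imwrite('pics/w3.png',w)
E
```

```text
3.95 [508.17688611  79.4718874  108.71388701] [-0.025702   -0.71501624 -0.29880886]
```

View pics/w3.png

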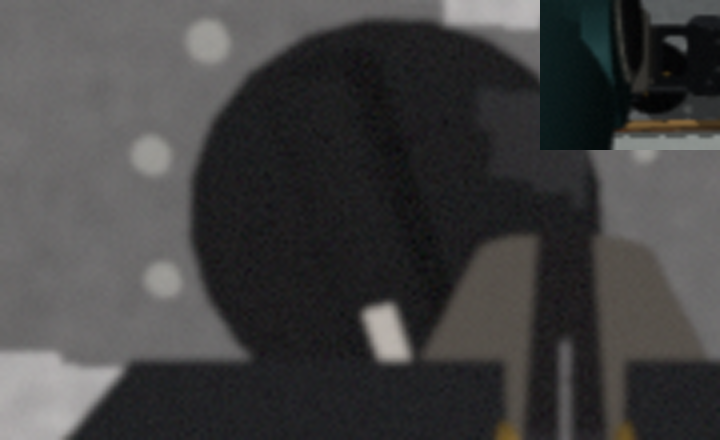

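One click is done: the pointer line is now at about (385,330) in the crop, at about 15°, and the force is zero. Next is the second click.

Call:
{"name": "move_arm", "arguments": {
  "moves": [
    {"delta_pos": [-0.012,-0.004,0],"twist": 0,"gripper": -1},
    {"delta_pos": [-0.02,-0.009,0],"twist": 0,"gripper": -1},
    {"delta_pos": [-0.028,-0.013,0],"twist": 0,"gripper": -1},
    {"delta_pos": [-0.036,-0.017,0],"twist": 0,"gripper": -1},
    {"delta_pos": [-0.036,-0.0184,0],"twist": 0,"gripper": -1}
  ]
}}

```text
time: 4.47
ee_pos: [527.4, 71.0, 108.8]
orientation: [[-0.999, -0.033, 0.002], [-0.033, 0.999, -0.001], [-0.002, -0.001, -1.0]]
ft_force: [-1.6, 0.6, 0.6]
width: 0.004
gripper_force: 0.0
```

Call:
{"name": "move_arm", "arguments": {
  "moves": [
    {"delta_pos": [0,0,0],"twist": 0,"gripper": -1},
    {"delta_pos": [0,0,0],"twist": 0,"gripper": -1}
  ]
}}

```text
time: 4.63
ee_pos: [526.0, 71.4, 108.6]
orientation: [[-0.999, -0.034, 0.0], [-0.034, 0.999, -0.0], [-0.0, -0.0, -1.0]]
ft_force: [-0.6, -0.2, 0.4]
width: 0.004
gripper_force: 0.0
```

```bash
python3 - <<'E'
from h import *
s=bot.get_state();im=bot.grab_frame('wrist');print(s['time'],s['ee_pos'],s['ft_force'])
w=cv2.resize(im[120:270,180:380],None,fx=3.5,fy=3.5,interpolation=cv2.INTER_CUBIC)
cv2.imwrite('pics/w4.png',w)
E
```

```text
4.6333 [526.0370041   71.38608454 108.62892412] [-0.59262589 -0.15519296  0.43528411]
```

View pics/w4.png

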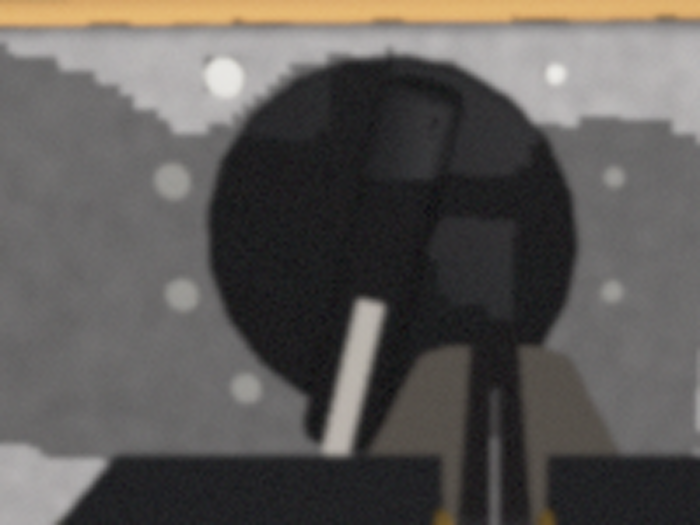

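Two clicks are done: the pointer line runs from (370,300) to (338,450), at about -15°. Next is the third click.

Call:
{"name": "move_arm", "arguments": {
  "moves": [
    {"delta_pos": [-0.012,-0.005,0],"twist": 0,"gripper": -1},
    {"delta_pos": [-0.0122,-0.011,0],"twist": 0,"gripper": -1},
    {"delta_pos": [-0.0122,-0.016,0],"twist": 0,"gripper": -1},
    {"delta_pos": [-0.0122,-0.021,0],"twist": 0,"gripper": -1},
    {"delta_pos": [-0.0122,-0.0255,0],"twist": 0,"gripper": -1}
  ]
}}

```text
time: 5.1
ee_pos: [532.3, 59.0, 108.7]
orientation: [[-0.999, -0.034, -0.0], [-0.034, 0.999, -0.0], [0.0, -0.0, -1.0]]
ft_force: [0.6, 0.0, 0.3]
width: 0.009
gripper_force: 0.0
```

Call:
{"name": "move_arm", "arguments": {
  "moves": [
    {"delta_pos": [0,0,0],"twist": 0,"gripper": -1},
    {"delta_pos": [0,0,0],"twist": 0,"gripper": -1}
  ]
}}

```text
time: 5.27
ee_pos: [532.0, 58.3, 108.5]
orientation: [[-0.999, -0.033, -0.001], [-0.033, 0.999, -0.001], [0.001, -0.001, -1.0]]
ft_force: [0.7, 0.7, 0.5]
width: 0.006
gripper_force: 0.0
```

```bash
python3 - <<'E'
from h import *
s=bot.get_state();im=bot.grab_frame('wrist');print(s['time'],s['ee_pos'],s['ft_force'])
w=cv2.resize(im[110:270,180:380],None,fx=3.5,fy=3.5,interpolation=cv2.INTER_CUBIC)
cv2.imwrite('pics/w5.png',w)
E
```

```text
5.2667 [532.01465717  58.28670898 108.50503815] [0.6607762  0.67276703 0.5238679 ]
```

View pics/w5.png

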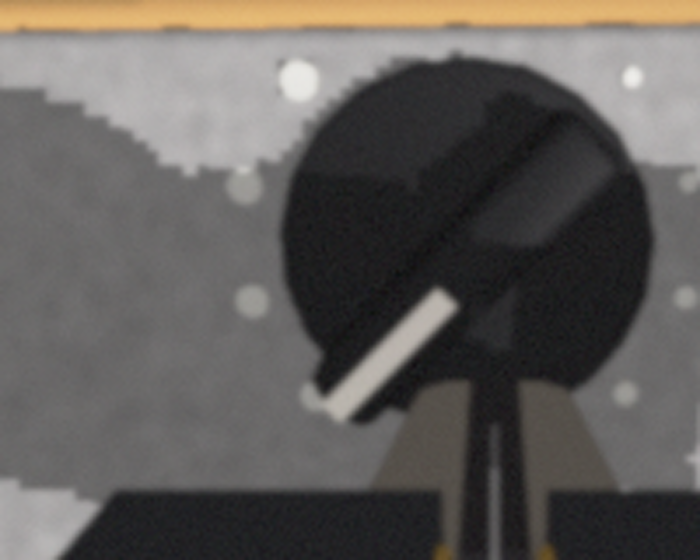

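Three clicks are done: the pointer is at -45°, with its tip at (335,410). Now the fourth click, to about 20° past the present stop.

Call:
{"name": "move_arm", "arguments": {
  "moves": [
    {"delta_pos": [0.001,-0.006,0],"twist": 0,"gripper": -1},
    {"delta_pos": [0.004,-0.01,0],"twist": 0,"gripper": -1},
    {"delta_pos": [0.008,-0.015,0],"twist": 0,"gripper": -1},
    {"delta_pos": [0.012,-0.019,0],"twist": 0,"gripper": -1},
    {"delta_pos": [0.012,-0.019,0],"twist": 0,"gripper": -1}
  ]
}}

```text
time: 5.73
ee_pos: [525.9, 48.6, 108.6]
orientation: [[-0.999, -0.033, -0.001], [-0.033, 0.999, -0.001], [0.001, -0.001, -1.0]]
ft_force: [-0.9, -0.0, 0.6]
width: 0.006
gripper_force: 0.0
```

Call:
{"name": "move_arm", "arguments": {
  "moves": [
    {"delta_pos": [0,0,0],"twist": 0,"gripper": -1},
    {"delta_pos": [0,0,0],"twist": 0,"gripper": -1}
  ]
}}

```text
time: 5.9
ee_pos: [526.2, 49.1, 108.5]
orientation: [[-0.999, -0.034, -0.001], [-0.034, 0.999, -0.0], [0.001, -0.0, -1.0]]
ft_force: [0.7, -0.3, -0.2]
width: 0.002
gripper_force: 0.0
```

```bash
python3 - <<'E'
from h import *
s=bot.get_state();im=bot.grab_frame('wrist');print(s['time'],s['ee_pos'],s['ft_force'])
w=cv2.resize(im[110:270,180:400],None,fx=3.5,fy=3.5,interpolation=cv2.INTER_CUBIC)
cv2.imwrite('pics/w6.png',w)
E
```

```text
5.9 [526.22391901  49.13585487 108.52396075] [ 0.65077067 -0.329319   -0.17116756]
```

View pics/w6.png

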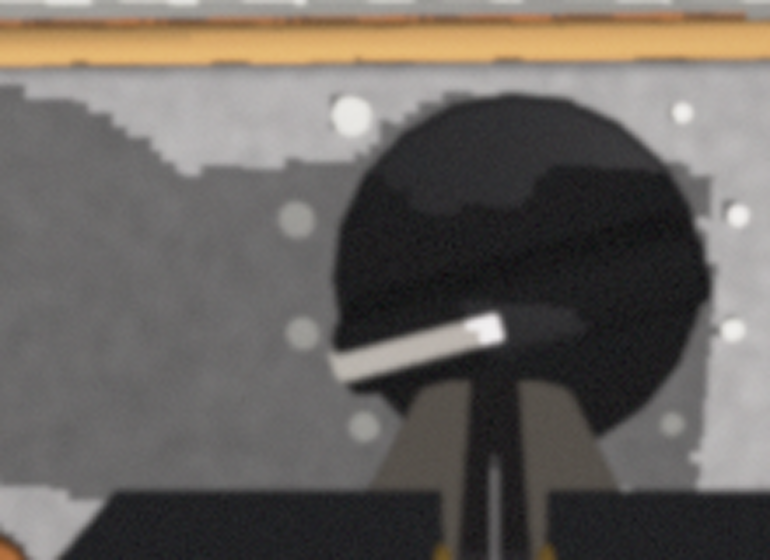

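All four clicks are done: the pointer line runs from (490,328) to (340,368), at about -75°, on the 8th dot. I'll back off the bar and lift away.

Call:
{"name": "move_arm", "arguments": {
  "moves": [
    {"delta_pos": [-0.012,0.012,0],"twist": 0,"gripper": -1},
    {"delta_pos": [-0.012,0.012,-0.03],"twist": 0,"gripper": -1},
    {"delta_pos": [-0.012,0.012,-0.1],"twist": 0,"gripper": -1},
    {"delta_pos": [-0.012,0.012,-0.18],"twist": 0,"gripper": -1},
    {"delta_pos": [-0.012,0.012,-0.26],"twist": 0,"gripper": -1}
  ]
}}

```text
time: 6.37
ee_pos: [532.1, 56.2, 239.7]
orientation: [[-0.999, -0.034, -0.002], [-0.034, 0.999, -0.001], [0.002, -0.001, -1.0]]
ft_force: [1.0, 0.4, -0.9]
width: 0.007
gripper_force: 0.0
```

Call:
{"name": "move_arm", "arguments": {
  "moves": [
    {"delta_pos": [0.05,0.04,0],"twist": 0,"gripper": -1},
    {"delta_pos": [0.05,0.1,0],"twist": 0,"gripper": -1},
    {"delta_pos": [0.05,0.15,0],"twist": 0,"gripper": -1},
    {"delta_pos": [0.05,0.15,0],"twist": 0,"gripper": -1},
    {"delta_pos": [0.05,0.15,0],"twist": 0,"gripper": -1}
  ]
}}

```text
time: 6.78
ee_pos: [504.8, 131.7, 238.7]
orientation: [[-0.999, -0.038, 0.0], [-0.038, 0.999, 0.0], [-0.0, 0.0, -1.0]]
ft_force: [-0.1, -0.4, -0.2]
width: 0.005
gripper_force: 0.0
```

```bash
python3 - <<'E'
from h import *
s=bot.get_state();im=bot.grab_frame('wrist');print(s['time'],s['ee_pos'],s['ft_force'])
cv2.imwrite('pics/w7.png',im)
E
```

```text
6.7833 [504.80747087 131.73863907 238.67574455] [-0.06655509 -0.36887944 -0.15747878]
```

View pics/w7.png

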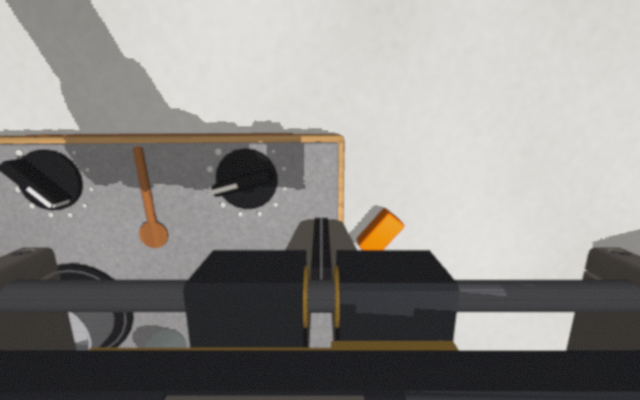

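The left knob's pointer rests at about -75° (tip near (215,190)). The right knob, spoon and block look undisturbed, and the hand is clear.

```bash
python3 -c "
from plant import bot
print(bot.close_job())"
```

```text
the job is handed in; nothing more can be done
None
```

I pushed the left knob, in front of the kettle's ring, four clicks clockwise from the 4th stop to the 8th, one click at a time without going past it; the hand is clear and the job is handed in.

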